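Index the brass pedestal on its swivel stand

TASK

Pull up the red plunger knob of the green swivel stand and twist it anticlockwise so that it stays up by itself when let go. Then turn the disc with the brass pedestal anticlockwise by its wooden post as far as its stop, and twist the red knob back so that the pin drops fully home in the other notch and locks the disc. Leave the black drag knob, the hammer, the brass finial and the copper cup alone.

Things in the scene. Friction and masses are not known exactly. Their poses are not given: they have to be found in the camera images.
- fixture: Green swivel stand, fixed to the bench: foot 280 (x) by 360 (y) by 20 mm. Origin on the bench under the vertical swivel axis. A steel disc (radius 120, top 44 mm above the bench) turns on it, a brass pedestal (74 mm square foot, top 112 mm above the bench) bolted at its centre. A green bracket 50 mm wide, 72 mm high, at the -y edge reaches over the disc and carries the red plunger.
- knob_grip (a point): Middle of the red plunger knob's grip bar, at (0, -105) mm in the fixture's frame, 122 mm above the bench when home. Bar 14 mm thick (along this point's x), 46 mm long (its y), 32 mm tall; under it a round flange of 17 mm radius, then a fixed steel collar 38 by 34 mm, top 90 mm above the bench. Home, its axes are the fixture's, so the bar points at the swivel axis.
- knob (a joint): Twist of the red knob in rad, anticlockwise from above: 0 home, stop at 1.65. It turns only while pulled up 18 mm or more. Anywhere beyond 0.8 it parks: let go, it rests on the collar, some 17 mm up. Twisted back to within 0.2 of 0, the spring drops the pin.
- plunger (a joint): Height of the plunger in m: 0 = pin fully home in a notch, about 0.017 = parked on its collar, 0.028 = top stop; about 0.012 = pin resting on the disc between notches. A spring pulls it down with 5 N (home) to 9 N (top). It must be above 0.014 for the disc to turn freely.
- post_grip (a point): Middle height of the wooden grip of the disc's turning post: upright, round, 20 mm diameter, reaching from 82 to 134 mm above the bench (this point at 116 mm), 88 mm from the swivel axis. Its direction from the axis is the fixture's x axis turned 60 degrees anticlockwise (towards +y) plus the swivel angle.
- swivel (a joint): Angle of the disc in rad, anticlockwise from above: about 0 at the start (locked in the first notch), 1.047 (60 degrees) when the second notch lies under the pin; the end stop is at 1.075, and the pin still enters from there. The notches are 22 mm wide, the pin 14 mm with a round nose. It stays where it is left; about 1.5 N at the post turns it.
- drag (a joint): Angle in rad of the black drag knob, a bystander on the stand's foot at (112, -135) mm in the fixture's frame, top 66 mm above the bench; 0 at the start, to be left there.
- hammer: Hammer with a wooden handle, 260 mm long, lying on the bench along its x axis, head at +x; bystander. Origin under its middle.
- finial: Brass bud-shaped finial, 52 mm across, 78 mm tall, standing; bystander. Origin at the centre of its underside.
- oilcup: Open copper cup, 60 mm across, 60 mm tall; bystander. Origin at the centre of its underside.

How it is judged:
By the outcome, as a careful person would: the job done as asked, in the order asked, and still so for the second after the job is handed in, with the robot touching nothing.
It also fails if it takes over 61 s, if anything falls off the work surface, if the arm or the gripper's body presses on something with over 40 N, if the wrist force passes 120 N, or if a joint passes its speed limit or range.

ROBOT

A 6-joint arm with a two-finger parallel gripper is mounted at the origin on the work surface. World frame = base frame: x ahead of the robot, y to its left, z up, the work surface at z = 0. Lengths are in m, angles in degrees, forces in N, time in s.
With the tool pointing down it reaches from about 0.3 to 0.75 m from the base axis. Payload 8.5 kg.
Tool frame: the origin (TCP) lies on the centre line of the jaws, within the pads' length; the fingertips stand 14 mm ahead of it and the grasp point (between the pads) lies 5 mm behind it; z points along the fingers, x is the direction in which the jaws open and shut, and the axes are right-handed (so a half turn about z gives the same grasp; the last joint's range is limited). The gripper opens to 85 mm and grips with 20 to 120 N. Pads are 22 mm wide; open, the fingers measure 114 mm over their backs; the gripper's body (76 mm by 85 mm) begins 54 mm behind the grasp point. The pads swing forward as they close: fully open they stand 13 mm farther back than shut.
Start: joints at [-87.049, 21.807, 74.336, -0, 83.858, -12.336], TCP at [0.145, -0.531, 0.245] pointing down, gripper open.
Joint ranges: [-178.18, 178.18], [-50.72, 133.34], [12.68, 142.11], [-81.47, 261.47], [9.98, 163.14], [-165.26, 165.26]. Speed limits (degrees/s): [136.94, 136.94, 180, 180, 180, 180].

INTERFACE

Orientations are given as a 3x3 rotation matrix whose columns are the frame's x, y, z axes.
In Python, from rig import * gives the robot as it stands.
- The arm moves only by the shell command python3 -m crank 'ROWS' [FORCE]. ROWS is JSON, one flat list of numbers, 7 for each row, row after row: the turn, a rotation vector about the world's x, y, z in rad, then the shift along the world's x, y, z in m, then the opening in per cent of the stroke, from 0 (shut) to 100 (fully open). A call has 1 to 20 rows; each row shifts and turns the commanded pose from where the row before left it; what a row does not reach is not made up. A row lasts 1/10 s, in which the tool goes at most 50 mm and 8.59 degrees, less where a joint would pass 70% of its speed; a pose out of reach is approached as far as the arm can. A call is refused whole if a number of a shift passes 0.05 or a number of a turn 0.15, either way. A call with a gripper value outside its range is refused whole. The fingers move at their own pace and stop on an object; FORCE is the grip in N (left out, the last holds). Time passes only in rows, so rows that do not move let the fingers close. It gives the time, the measured TCP pose, the force and the opening at its end, in the units of the state.
- observe(): the state, without advancing time (a new reading comes with each control period).
- get_image(name): name is "side" or "top" or "wrist"; returns a dict with "frame" (420x560x3 uint8, red, green, blue), "fov_y" (degrees; the focal length in pixels is half the picture's height over the tangent of half this angle, whatever the lens; pixels are square), "cx", "cy" (the principal point, pixels), "world_to_cam" (4x4, takes a point from world to camera coordinates). Camera axes: x right, y up, looking along -z (the intrinsics and any distortion apply to the point x, -y, -z); pixel columns grow to the right and rows downward; lengths in m; the calibration is good to about 2 mm. A picture is of the moment at which its call begins. There is no depth.
- close_job(): hands the job in, once; it reports no verdict.
The state is a dict: "time_s": time; "q": joint angles; "qvel": joint speeds; "joint_efforts": joint torques, N m; "position": TCP position; "tool_rot": TCP orientation; "ft_force": force on the tool from outside, world axes, zero at the start; "wrist_torque": the same for the moment, N m; "grip_width": finger opening in m.
Only numpy, scipy, OpenCV 4.12 (cv2) and the standard library are available. Lean on these libraries where they do the work, as an engineer would, in place of code of your own. Each camera call takes 0.05 s, during which the arm holds its last target. There are 200 camera calls.

## Working session

There is one attempt and no reset: what is moved stays moved. The work goes in short steps, Python scripts to look and compute and a shell command to move; the robot and the scene stay as the last step left them, time stands still between calls to the robot, and variables do not carry over. Pictures are saved under pics/ and viewed, about 8 in all and at most 12, crops included, and the job is handed in when it is done.

```bash
ls; mkdir -p pics; cat > h.py <<'E'
from rig import *
import numpy as np, cv2
def snap(n,fn):
    d=get_image(n); cv2.imwrite('pics/'+fn+'.png',cv2.cvtColor(d['frame'],cv2.COLOR_RGB2BGR)); np.savez('pics/'+fn+'.npz',**{k:v for k,v in d.items()}); return d
def ld(fn):
    z=np.load('pics/'+fn+'.npz',allow_pickle=True); return {k:z[k] for k in z.files}
def ray(d,u,v):
    f=210/np.tan(np.radians(float(d['fov_y']))/2)
    M=np.linalg.inv(d['world_to_cam']); r=M[:3,:3]@np.array([(u-d['cx'])/f,-(v-d['cy'])/f,-1.]); return M[:3,3],r
def onz(d,u,v,z):
    c,r=ray(d,u,v); return c+r*(z-c[2])/r[2]
def proj(d,p):
    f=210/np.tan(np.radians(float(d['fov_y']))/2)
    q=d['world_to_cam']@np.append(p,1); return d['cx']+f*q[0]/-q[2], d['cy']-f*q[1]/-q[2]
E
python3 - <<'E'
from h import *
a=snap('top','t0');b=snap('side','s0');w=snap('wrist','w0')
for d in(a,b,w): print({k:v for k,v in d.items() if k not in('frame','world_to_cam')}, np.linalg.inv(d['world_to_cam'])[:3,3].round(3))
cv2.imwrite('pics/ts.png',np.vstack([cv2.imread('pics/t0.png')]))
print(observe())
E
```

```text
pics
{'fov_y': 55.87580528316752, 'cx': 286.7622001722688, 'cy': 210.3777127819161} [0.388 0.023 0.948]
{'fov_y': 53.55978179520029, 'cx': 283.1000118871778, 'cy': 212.0782055527693} [ 0.364 -0.735  0.539]
{'fov_y': 62.85565839712358, 'cx': 280.70388611, 'cy': 212.15786998047702} [ 0.218 -0.511  0.374]
{'time_s': 0.15, 'q': array([-8.70472137e+01,  2.18355921e+01,  7.43724835e+01, -1.04566177e-03,
        8.38561440e+01, -1.23345157e+01]), 'qvel': array([ 0.01302152, -0.0661679 , -0.19274815,  0.04912549,  0.00287958,
        0.0368424 ]), 'joint_efforts': array([ 2.77933388e-03, -4.48622990e+01, -2.31344283e+01, -7.90423087e-05,
        3.75057687e-03,  5.88768671e-06]), 'position': array([ 0.14500739, -0.53033728,  0.24483458]), 'tool_rot': array([[ 2.63661129e-01, -9.64615365e-01, -7.58593668e-05],
       [-9.64614743e-01, -2.63661047e-01,  1.11842051e-03],
       [-1.09884677e-03, -2.21708950e-04, -9.99999372e-01]]), 'ft_force': array([-0.07927041, -0.24148372, -0.42832695]), 'wrist_torque': array([ 0.02188525, -0.03384084, -0.00976403]), 'grip_width': 0.0852400712693019}
```

View pics/t0.png

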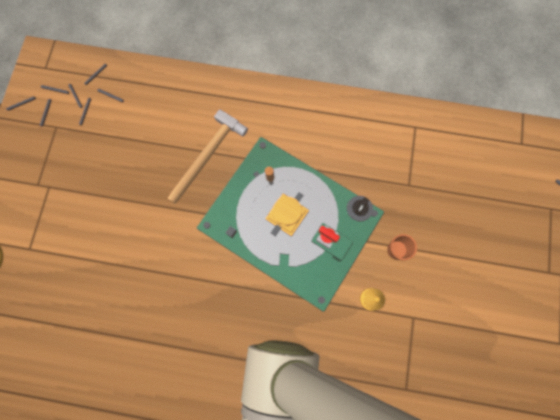

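View pics/s0.png

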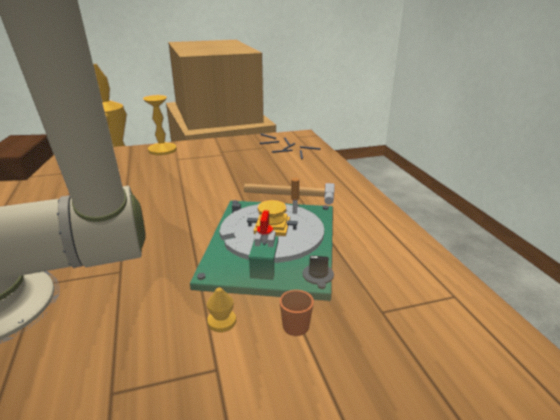

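Top view: disc centre near (288,216), red knob (328,236), post (269,173), drag knob (360,208), cup (402,247), finial (372,299). The side view agrees with this. Now the positions.

```bash
python3 - <<'E'
from h import *
t=ld('t0');s=ld('s0')
def red(d):
    h=cv2.cvtColor(d['frame'],cv2.COLOR_RGB2HSV); m=((h[...,0]<5)|(h[...,0]>175))&(h[...,1]>215)&(h[...,2]>140)
    n,l,st,c=cv2.connectedComponentsWithStats(m.astype(np.uint8)); 
    i=1+np.argmax(st[1:,4]); return c[i],st[i],(l==i)
def tri(p,q):
    c1,r1=ray(t,*p);c2,r2=ray(s,*q);A=np.stack([r1,-r2],1);x=np.linalg.lstsq(A,c2-c1,rcond=None)[0]
    a=c1+r1*x[0];b=c2+r2*x[1];return ((a+b)/2).round(4),np.linalg.norm(a-b).round(4)
rt,st,mt=red(t);rs,ss,ms=red(s);print(rt,st,rs,ss,tri(rt,rs))
# disc contour in top: grey
h=cv2.cvtColor(t['frame'],cv2.COLOR_RGB2HSV); m=((h[...,1]<40)&(h[...,2]>120)).astype(np.uint8); m[:150]=0;m[280:]=0;m[:,:220]=0;m[:,350:]=0
c=max(cv2.findContours(m,0,1)[0],key=cv2.contourArea); e=cv2.minEnclosingCircle(cv2.convexHull(c));el=cv2.fitEllipse(cv2.convexHull(c));print(e,el)
print('disc',onz(t,*el[0],.044))
# green foot
g=((h[...,0]>60)&(h[...,0]<95)&(h[...,1]>90)).astype(np.uint8)
c=max(cv2.findContours(g,0,1)[0],key=cv2.contourArea);b=cv2.minAreaRect(c);P=np.array([onz(t,*p,.02) for p in cv2.boxPoints(b)]);print('foot',P.round(4),P.mean(0),[np.linalg.norm(P[i]-P[(i+1)%4]).round(3) for i in range(4)])
for k in range(4):
    v=P[(k+1)%4]-P[k];print(np.degrees(np.arctan2(v[1],v[0])))
print('post',onz(t,269,170,.134),'drag',onz(t,360,208,.066),'cup',onz(t,402,243,.06),'fin',onz(t,372,299,.04))
E
```

```text
Traceback (most recent call last):
ValueError: attempt to get argmax of an empty sequence
```

```bash
cat > m.py <<'E'
from h import *
t=ld('t0');s=ld('s0')
print(t['frame'][236,328],s['frame'][222,264])
def red(d):
    f=d['frame'].astype(int); m=(f[...,0]>150)&(f[...,1]<70)&(f[...,2]<70)
    n,l,st,c=cv2.connectedComponentsWithStats(m.astype(np.uint8)); 
    i=1+np.argmax(st[1:,4]); return c[i],st[i],(l==i)
def tri(p,q):
    c1,r1=ray(t,*p);c2,r2=ray(s,*q);A=np.stack([r1,-r2],1);x=np.linalg.lstsq(A,c2-c1,rcond=None)[0]
    a=c1+r1*x[0];b=c2+r2*x[1];return ((a+b)/2).round(4),np.linalg.norm(a-b).round(4)
rt,st,mt=red(t);rs,ss,ms=red(s);print(rt,st,rs,ss,tri(rt,rs))
h=cv2.cvtColor(t['frame'],cv2.COLOR_RGB2HSV); m=((h[...,1]<40)&(h[...,2]>120)).astype(np.uint8); m[:150]=0;m[280:]=0;m[:,:220]=0;m[:,350:]=0
c=max(cv2.findContours(m,0,1)[0],key=cv2.contourArea); el=cv2.fitEllipse(cv2.convexHull(c));print(el)
print('disc',onz(t,*el[0],.044))
g=((h[...,0]>60)&(h[...,0]<95)&(h[...,1]>90)).astype(np.uint8)
c=max(cv2.findContours(g,0,1)[0],key=cv2.contourArea);b=cv2.minAreaRect(c);P=np.array([onz(t,*p,.02) for p in cv2.boxPoints(b)]);print('foot',P.round(4),P.mean(0),[np.linalg.norm(P[i]-P[(i+1)%4]).round(3) for i in range(4)])
for k in range(4):
    v=P[(k+1)%4]-P[k];print(np.degrees(np.arctan2(v[1],v[0])))
print('knob',onz(t,*rt,.135),'post',onz(t,269,170,.134),'drag',onz(t,360,208,.066),'cup',onz(t,402,243,.06),'fin',onz(t,372,299,.04))
E
python3 m.py
```

```text
[183  60  51] [140  27  19]
[328.75384615 235.12307692] [320 228  18  13 130] [264.36923077 216.        ] [261 211   8  11  65] (array([ 0.5303, -0.0384,  0.1314]), np.float64(0.0042))
((287.0294189453125, 216.3504638671875), (100.51569366455078, 102.95640563964844), 97.56050109863281)
disc [0.5702642  0.05774622 0.044     ]
foot [[ 0.4479  0.1123  0.02  ]
 [ 0.6596  0.0255  0.02  ]
 [ 0.5813 -0.1498  0.02  ]
 [ 0.3779 -0.0577  0.02  ]] [ 0.51669786 -0.01743699  0.02      ] [np.float64(0.229), np.float64(0.192), np.float64(0.223), np.float64(0.184)]
-22.29234203500632
-114.06066028160691
155.64016822178587
67.62072967870121
knob [ 0.52756755 -0.03777994  0.135     ] post [0.64582859 0.11010737 0.134     ] drag [ 0.61353915 -0.10384883  0.066     ] cup [ 0.55105431 -0.20862617  0.06      ] fin [ 0.41781032 -0.16171626  0.04      ]
```

```bash
python3 -m crank '[0,0,0.056,0.024,0.031,0,100,0,0,0.056,0.024,0.031,0,100,0,0,0.056,0.024,0.031,0,100,0,0,0.056,0.024,0.031,0,100,0,0,0.056,0.024,0.031,0,100,0,0,0.056,0.024,0.031,0,100,0,0,0.056,0.024,0.031,0,100,0,0,0.056,0.024,0.031,0,100,0,0,0.056,0.024,0.031,0,100,0,0,0.056,0.024,0.031,0,100,0,0,0.056,0.024,0.031,0,100,0,0,0.056,0.024,0.031,0,100,0,0,0.056,0.024,0.031,0,100,0,0,0.056,0.024,0.031,0,100,0,0,0.056,0.024,0.031,0,100,0,0,0.056,0.024,0.031,0,100,0,0,0,0,0,0,100]' 30
python3 - <<'E'
from h import *
d=snap('wrist','w1');o=observe();print(o['position'],o['tool_rot'].round(3),o['q'].round(1))
c=np.array([.5703,.0577]);print('axis',proj(d,[*c,.112]))
E
```

```text
time_s: 1.85
position: [0.5305, -0.0314, 0.2447]
tool_rot: [[0.92, -0.392, -0.0], [-0.392, -0.92, 0.001], [-0.001, -0.001, -1.0]]
ft_force: [-0.1, -0.7, 0.1]
grip_width: 0.0855
[ 0.52954131 -0.03301785  0.24471743] [[ 0.919 -0.394 -0.001]
 [-0.394 -0.919  0.   ]
 [-0.001  0.    -1.   ]] [-16.4  19.9  77.4  -0.   82.7   6.8]
axis (np.float64(282.2667044547309), np.float64(72.40067053149329))
```

View pics/w1.png

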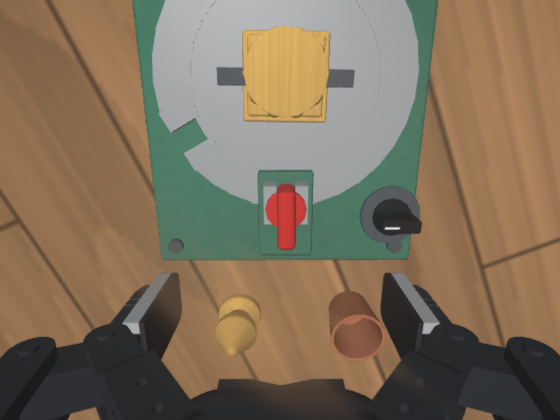

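Wrist view: bar runs from (286,184) to (286,249) and is almost exactly vertical. The jaws straddle it at x≈280.

```bash
cat > b.py <<'E'
from h import *
import sys
def bar(d,z):
    f=d['frame'].astype(int); m=(f[...,0]>110)&(f[...,1]<60)&(f[...,2]<60)
    m=cv2.morphologyEx(m.astype(np.uint8),cv2.MORPH_OPEN,np.ones((3,3)))
    n,l,st,c=cv2.connectedComponentsWithStats(m);i=1+np.argmax(st[1:,4]);print(st[i])
    return l==i
E
python3 - <<'E'
from b import *
d=ld('w1');m=bar(d,0)
a=onz(d,286.5,184,.138);b=onz(d,286.5,249,.138);print(a,b,(a+b)/2,np.linalg.norm(a-b),np.degrees(np.arctan2(*(a-b)[[1,0]])))
mid=(a+b)/2
R=d['world_to_cam'][:3,:3];o=observe();print(o['position'])
p=[onz(d,u,v,.02) for u,v in[(161,259),(407,259)]];v=p[1]-p[0];print('foot edge',np.linalg.norm(v),np.degrees(np.arctan2(v[1],v[0])),p)
f=d['frame'].astype(int)
for v in(195,212,240): print(v,np.where((f[v,:,0]>120)&(f[v,:,1]<60))[0][[0,-1]])
E
```

```text
[289 195   8  54 252]
[ 0.54353312 -0.01259181  0.138     ] [ 0.52437041 -0.05811925  0.138     ] [ 0.53395176 -0.03535553  0.138     ] 0.049395925964592455 67.17355435678344
[ 0.52954131 -0.03301785  0.24471743]
foot edge 0.27713762385049334 -23.099556887369353 [array([ 0.37161558, -0.06130643,  0.02      ]), array([ 0.62653356, -0.17003584,  0.02      ])]
195 [277 299]
212 [276 296]
240 [278 294]
```

```bash
python3 -m crank '[0,0,0,0.002,-0.0025,-0.025,60,0,0,0,0,0,-0.025,60,0,0,0,0,0,-0.025,60,0,0,0,0,0,-0.025,60,0,0,0,0,0,-0.019,60,0,0,0,0,0,0,60,0,0,0,0,0,0,60]' 50
python3 - <<'E'
from h import *
snap('wrist','w2')
E
```

```text
time_s: 2.6
position: [0.5309, -0.0377, 0.1269]
tool_rot: [[0.917, -0.398, 0.0], [-0.398, -0.917, -0.0], [0.0, 0.0, -1.0]]
ft_force: [0.6, -0.1, 1.4]
grip_width: 0.0514
```

View pics/w2.png

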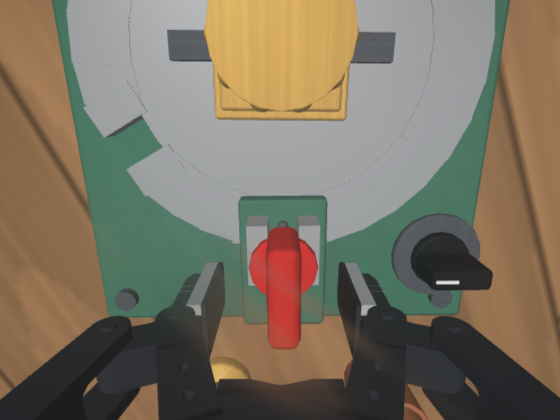

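The bar (u≈284) sits centred between the jaws (222 and 340). Closing.

```bash
python3 -m crank '[0,0,0,0,0,0,10,0,0,0,0,0,0,0,0,0,0,0,0,0,0,0,0,0,0,0,0,0,0,0,0,0,0,0,0]' 50; python3 -m crank '[0,0,0,0,0,0.006,0,0,0,0,0,0,0.006,0,0,0,0,0,0,0.006,0,0,0,0,0,0,0.005,0,0,0,0,0,0,0,0,0,0,0,0,0,0,0]'
```

```text
time_s: 3.15
position: [0.5318, -0.0374, 0.1272]
tool_rot: [[0.918, -0.397, 0.003], [-0.397, -0.918, -0.001], [0.003, -0.0, -1.0]]
ft_force: [1.0, -0.6, 6.5]
grip_width: 0.0131
time_s: 3.75
position: [0.5315, -0.0373, 0.1487]
tool_rot: [[0.918, -0.397, 0.001], [-0.397, -0.918, -0.0], [0.001, 0.0, -1.0]]
ft_force: [6.5, -2.6, -8.0]
grip_width: 0.0132
```

```bash
python3 -m crank '[0,0,0.1,0,0,0,0,0,0,0.1,0,0,0,0,0,0,0.1,0,0,0,0,0,0,0.1,0,0,0,0,0,0,0.1,0,0,0,0,0,0,0.1,0,0,0,0,0,0,0,0,0,0,0]';  python3 -c "
from h import *
print(observe()['wrist_torque'])"
```

```text
time_s: 4.45
position: [0.5312, -0.0373, 0.1485]
tool_rot: [[0.981, 0.193, -0.0], [0.193, -0.981, -0.0], [-0.0, 0.0, -1.0]]
ft_force: [5.5, -2.8, -8.6]
grip_width: 0.013
[-0.56891013 -0.89836191  0.02651595]
```

Twisting freely. Go on to about 1.3 rad, then lower a little, so it settles on the collar.

```bash
python3 -m crank '[0,0,0.1,0,0,0,0,0,0,0.1,0,0,0,0,0,0,0.1,0,0,0,0,0,0,0.1,0,0,0,0,0,0,0.1,0,0,0,0,0,0,0.1,0,0,0,0,0,0,0.1,0,0,0,0,0,0,0,0,0,0,0,0,0,0,0,0,-0.005,0,0,0,0,0,0,0,0]';  python3 -c "
from h import *
print(observe()['wrist_torque'])"
```

```text
time_s: 5.45
position: [0.531, -0.0375, 0.144]
tool_rot: [[0.628, 0.778, -0.0], [0.778, -0.628, -0.001], [-0.001, 0.0, -1.0]]
ft_force: [1.6, -5.4, -3.2]
grip_width: 0.0135
[-1.04868721 -0.32271655  0.00329224]
```

```bash
python3 -m crank '[0,0,0,0,0,0,50,0,0,0,0,0,0,50,0,0,0,0,0,0,50,0,0,0,0,0,0,50,0,0,0,0,0,0.03,50,0,0,0,0,0,0.04,50,0,0,0,0,0,0.03,50,0,0,0,0,0,0,50,0,0,0,0,0,0,50]'
python3 - <<'E'
from h import *
o=observe();print(o['position'],o['tool_rot'].round(3)[:,0]);d=snap('wrist','w3')
print(proj(d,[.5703,.0577,.044]),proj(d,[.6407,.1105,.134]),proj(d,[.532,-.037,.155]))
E
```

```text
time_s: 6.35
position: [0.5308, -0.0369, 0.2443]
tool_rot: [[0.628, 0.778, 0.0], [0.778, -0.628, 0.0], [0.0, 0.0, -1.0]]
ft_force: [-0.5, 0.9, -0.5]
grip_width: 0.0429
[ 0.53083907 -0.03687469  0.24431775] [0.628 0.778 0.   ]
(np.float64(384.1499312679602), np.float64(156.10224321497964)) (np.float64(534.9236575414202), np.float64(203.24237553300986)) (np.float64(282.4122694281754), np.float64(223.310917904245))
```

View pics/w3.png

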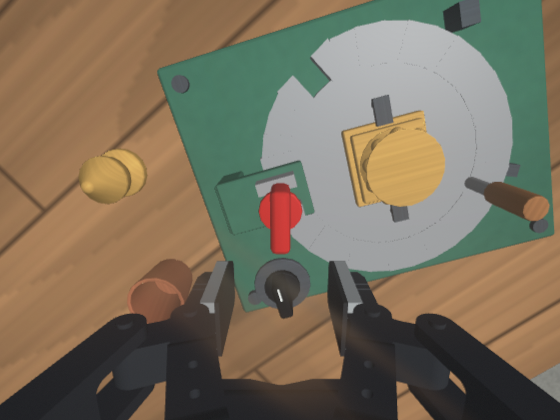

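The knob is parked: the bar is turned and stays lined up with the open jaws. The post top at (533,206) matches my projected estimate. Next, go over the post with the jaws tangential.

```bash
python3 -m crank '[0,0,-0.13,0.0078,0.0106,0,45,0,0,-0.13,0.0078,0.0106,0,45,0,0,-0.13,0.0078,0.0106,0,45,0,0,-0.13,0.0078,0.0106,0,45,0,0,-0.13,0.0078,0.0106,0,45,0,0,-0.13,0.0078,0.0106,0,45,0,0,-0.13,0.0078,0.0106,0,45,0,0,-0.13,0.0078,0.0106,0,45,0,0,-0.13,0.0078,0.0106,0,45,0,0,-0.13,0.0078,0.0106,0,45,0,0,-0.13,0.0078,0.0106,0,45,0,0,-0.13,0.0078,0.0106,0,45,0,0,-0.13,0.0078,0.0106,0,45,0,0,-0.13,0.0078,0.0106,0,45,0,0,0,0,0,0,45,0,0,0,0,0,0,45]'
python3 - <<'E'
from h import *
o=observe();print(o['position'],o['tool_rot'].round(3)[:,0]);d=snap('wrist','w4')
print(proj(d,[.6407,.1105,.134]),proj(d,[.532,-.037,.155]))
E
```

```text
time_s: 8.0
position: [0.6398, 0.1112, 0.243]
tool_rot: [[0.602, -0.798, -0.002], [-0.798, -0.602, -0.0], [-0.001, 0.002, -1.0]]
ft_force: [0.4, 0.4, -0.3]
grip_width: 0.0385
[0.63980017 0.11121678 0.24298706] [ 0.602 -0.798 -0.001]
(np.float64(281.3759734651468), np.float64(213.23050594760343)) (np.float64(345.1524369290884), np.float64(424.9955324751163))
```

View pics/w4.png

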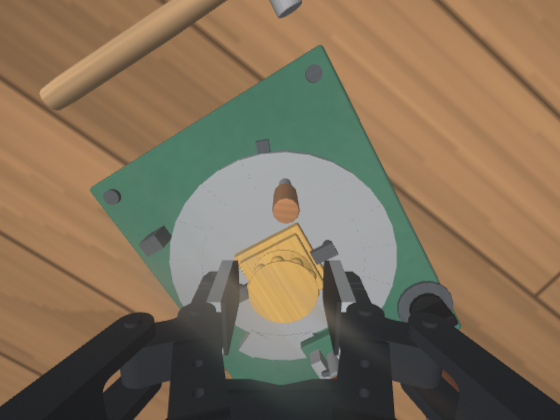

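The post top is at (286,210), about 3 mm to the right of the prediction. Correct for that and descend.

```bash
python3 -m crank '[0,0,0,0.002,-0.002,-0.03,45,0,0,0,0,0,-0.03,45,0,0,0,0,0,-0.03,45,0,0,0,0,0,-0.03,45,0,0,0,0,0,0,45,0,0,0,0,0,0,32,0,0,0,0,0,0,32,0,0,0,0,0,0,32]' 20
python3 - <<'E'
from h import *
o=observe();c=np.array([.5703,.0577]);p=o['position'];print(p,np.linalg.norm(p[:2]-c),np.degrees(np.arctan2(*(p[:2]-c)[::-1])))
th0=np.radians(36.9);R=.088
for k in range(1,14):
    a,b=[th0+np.radians(5)*j for j in(k-1,k)];print(k,(R*np.array([np.cos(b)-np.cos(a),np.sin(b)-np.sin(a)])).round(4))
E
```

```text
time_s: 8.85
position: [0.6428, 0.1093, 0.1261]
tool_rot: [[0.6, -0.8, 0.003], [-0.8, -0.6, -0.0], [0.002, -0.002, -1.0]]
ft_force: [0.1, -0.7, 0.1]
grip_width: 0.0271
[0.64280014 0.1092906  0.12614173] 0.08898236527140403 35.435393434758346
1 [-0.0049  0.0059]
2 [-0.0054  0.0055]
3 [-0.0058  0.005 ]
4 [-0.0062  0.0045]
5 [-0.0066  0.0039]
6 [-0.0069  0.0033]
7 [-0.0072  0.0027]
8 [-0.0074  0.0021]
9 [-0.0075  0.0014]
10 [-0.0076  0.0007]
11 [-0.0077  0.0001]
12 [-0.0077 -0.0006]
13 [-0.0076 -0.0013]
```

```bash
python3 -m crank '[0,0,0.087,-0.005,0.006,0,32,0,0,0.087,-0.0055,0.0055,0,32,0,0,0.087,-0.006,0.005,0,32,0,0,0.087,-0.006,0.0045,0,32,0,0,0.087,-0.0065,0.004,0,32,0,0,0.087,-0.007,0.0035,0,32,0,0,0.087,-0.007,0.0025,0,32,0,0,0.087,-0.0075,0.002,0,32,0,0,0,0,0,0,32]'
python3 - <<'E'
from h import *
o=observe();c=np.array([.5703,.0577]);p=o['position'];print(np.linalg.norm(p[:2]-c),np.degrees(np.arctan2(*(p[:2]-c)[::-1])))
E
```

```text
time_s: 9.75
position: [0.5915, 0.1427, 0.1255]
tool_rot: [[0.974, -0.228, 0.002], [-0.228, -0.974, 0.0], [0.001, -0.0, -1.0]]
ft_force: [0.1, 0.2, 0.4]
grip_width: 0.0274
0.08758635344647035 75.96952677922866
```

```bash
python3 -m crank '[0,0,0.087,-0.0075,0.0015,0,32,0,0,0.087,-0.0075,0.0005,0,32,0,0,0.087,-0.0075,0,0,32,0,0,0.087,-0.0075,-0.0005,0,32,0,0,0,0,0,0,32,0,0,0,0,0,0,32]'
python3 -c "
from h import *
snap('wrist','w5')"
```

```text
time_s: 10.35
position: [0.5621, 0.1438, 0.1248]
tool_rot: [[0.994, 0.112, 0.001], [0.112, -0.994, -0.0], [0.001, 0.0, -1.0]]
ft_force: [0.5, -0.0, 0.7]
grip_width: 0.0274
```

View pics/w5.png

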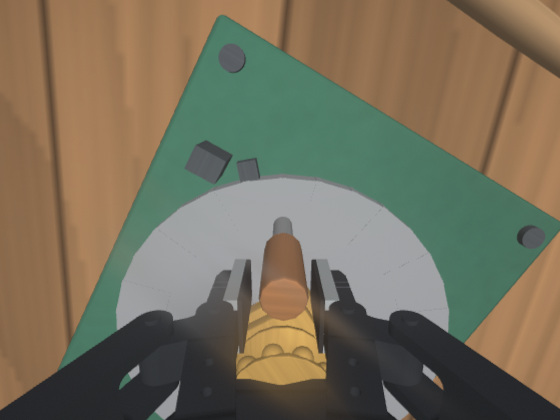

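The post (285,285) is in the cage. The disc's dark tab (248,170) is close to the stop block (209,161). Go on in small steps.

```bash
python3 -m crank '[0,0,0.03,-0.003,-0.0005,0,32,0,0,0.03,-0.003,-0.0005,0,32,0,0,0,0,0,0,32,0,0,0,0,0,0,32]'
python3 -m crank '[0,0,0,-0.002,-0.0005,0,32,0,0,0,0,0,0,32,0,0,0,0,0,0,32]'
python3 -m crank '[0,0,0,-0.002,-0.0005,0,32,0,0,0,0,0,0,32,0,0,0,0,0,0,32]'
```

```text
time_s: 10.8
position: [0.5561, 0.1429, 0.1244]
tool_rot: [[0.985, 0.173, 0.0], [0.173, -0.985, 0.0], [0.0, 0.0, -1.0]]
ft_force: [1.2, -1.1, 0.6]
grip_width: 0.0273
time_s: 11.1
position: [0.5559, 0.1427, 0.1245]
tool_rot: [[0.985, 0.173, 0.005], [0.173, -0.985, 0.001], [0.005, -0.0, -1.0]]
ft_force: [10.6, 2.8, -6.2]
grip_width: 0.0275
time_s: 11.4
position: [0.5557, 0.1427, 0.1245]
tool_rot: [[0.985, 0.173, 0.01], [0.173, -0.985, 0.002], [0.01, -0.001, -1.0]]
ft_force: [20.2, 7.0, -10.5]
grip_width: 0.0275
```

The tool has stalled and the force is rising, so the disc is at its stop. Back off, lift clear and return above the knob.

```bash
python3 -m crank '[0,0,0,0.0045,0,0,45,0,0,0,0,0,0,45,0,0,0,0,0,0.03,45,0,0,0,0,0,0.045,45,0,0,0,0,0,0.045,50,0,0,0.08,-0.0028,-0.0198,0,50,0,0,0.08,-0.0028,-0.0198,0,50,0,0,0.08,-0.0028,-0.0198,0,50,0,0,0.08,-0.0028,-0.0198,0,50,0,0,0.08,-0.0028,-0.0198,0,50,0,0,0.08,-0.0028,-0.0198,0,50,0,0,0.08,-0.0028,-0.0198,0,50,0,0,0.08,-0.0028,-0.0198,0,50,0,0,0.08,-0.0028,-0.0198,0,50,0,0,0,0,0,0,50,0,0,0,0,0,0,50]' 50
python3 -c "
from h import *
snap('wrist','w6')"
```

```text
time_s: 13.0
position: [0.5307, -0.0361, 0.2443]
tool_rot: [[0.627, 0.779, -0.001], [0.779, -0.627, 0.0], [-0.0, -0.001, -1.0]]
ft_force: [-0.2, 0.9, -0.6]
grip_width: 0.0424
```

View pics/w6.png

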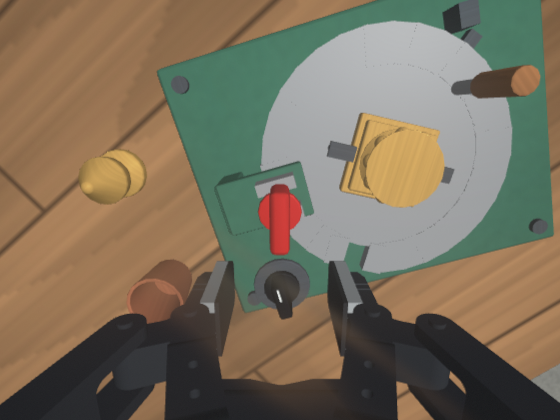

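The disc has turned (post at (525,80), tab on the stop block) and the knob is still parked. Descend, grip, lift 5 mm.

```bash
python3 -m crank '[0,0,0,0,0,-0.03,50,0,0,0,0,0,-0.03,50,0,0,0,0,0,-0.03,50,0,0,0,0,0,-0.011,50,0,0,0,0,0,0,50,0,0,0,0,0,0,10,0,0,0,0,0,0,0,0,0,0,0,0,0,0,0,0,0,0,0,0,0,0,0,0,0,0,0,0]' 50
python3 -m crank '[0,0,0,0,0,0.003,0,0,0,0,0,0,0.003,0,0,0,0,0,0,0,0,0,0,-0.1,0,0,0,0,0,0,-0.1,0,0,0,0,0,0,-0.1,0,0,0,0,0,0,-0.1,0,0,0,0,0,0,-0.1,0,0,0,0,0,0,-0.1,0,0,0,0,0,0,0,0,0,0,0]'; python3 -c "
from h import *
print(observe()['wrist_torque'])"
```

```text
time_s: 14.05
position: [0.5311, -0.0371, 0.1449]
tool_rot: [[0.625, 0.781, 0.001], [0.781, -0.625, -0.002], [-0.001, 0.002, -1.0]]
ft_force: [-3.7, -3.5, 4.1]
grip_width: 0.0127
time_s: 15.05
position: [0.5315, -0.0366, 0.1493]
tool_rot: [[0.957, 0.291, 0.001], [0.291, -0.957, -0.001], [0.001, 0.001, -1.0]]
ft_force: [2.9, -4.4, -9.1]
grip_width: 0.0129
[-0.89263277 -0.67920388  0.01815767]
```

```bash
python3 -m crank '[0,0,-0.1,0,0,0,0,0,0,-0.1,0,0,0,0,0,0,-0.1,0,0,0,0,0,0,-0.1,0,0,0,0,0,0,-0.1,0,0,0,0,0,0,-0.1,0,0,0,0,0,0,-0.1,0,0,0,0,0,0,0,0,0,0,0,0,0,0,0,0,0,0]'
python3 -m crank '[0,0,0,0,0,-0.005,0,0,0,0,0,0,-0.005,0,0,0,0,0,0,-0.005,0,0,0,0,0,0,-0.004,0,0,0,0,0,0,0,0,0,0,0,0,0,0,0]'
```

```text
time_s: 15.95
position: [0.5321, -0.0368, 0.1497]
tool_rot: [[0.921, -0.391, 0.003], [-0.391, -0.921, -0.001], [0.003, -0.0, -1.0]]
ft_force: [4.3, -3.5, -8.7]
grip_width: 0.0127
time_s: 16.55
position: [0.5322, -0.0368, 0.1309]
tool_rot: [[0.921, -0.39, 0.003], [-0.39, -0.921, -0.001], [0.003, -0.0, -1.0]]
ft_force: [4.6, -4.0, -6.3]
grip_width: 0.0131
```

The pin is entering the notch: it is well below the 12 mm level and the spring is still pulling. Lower a bit more and let go.

```bash
python3 -m crank '[0,0,0,0,0,-0.003,0,0,0,0,0,0,0,0,0,0,0,0,0,0,0]'
python3 -m crank '[0,0,0,0,0,0,60,0,0,0,0,0,0,60,0,0,0,0,0,0,60,0,0,0,0,0,0,60,0,0,0,0,0,0.03,60,0,0,0,0,0,0.045,60,0,0,0,0,0,0.045,60,0,0,0,-0.03,-0.02,0.03,60,0,0,0,0,0,0,60,0,0,0,0,0,0,60]'
python3 - <<'E'
from h import *
w=snap('wrist','w7');s=snap('side','s7')
a=cv2.imread('pics/s0.png')[180:300,200:350];b=cv2.imread('pics/s7.png')[180:300,200:350]
x=np.hstack([cv2.resize(i,None,fx=2.6,fy=2.6,interpolation=2) for i in(a,b)])
x=np.vstack([x,cv2.resize(np.hstack([cv2.imread('pics/w7.png')]),(x.shape[1]//2,288)).repeat(1,0) if 0 else np.hstack([cv2.resize(cv2.imread('pics/w7.png'),(x.shape[1]//2,285)),np.zeros((285,x.shape[1]-x.shape[1]//2,3),np.uint8)])])
cv2.imwrite('pics/f.png',x);print(x.shape)
for fn in('s0','s7'):
    f=ld(fn)['frame'].astype(int);m=(f[...,0]>110)&(f[...,1]<50)&(f[...,2]<50);m[:,:240]=0;m[:,290:]=0;v,u=np.where(m[195:245]);print(fn,v.min()+195,v.max()+195,u.min(),u.max())
E
```

```text
time_s: 16.85
position: [0.5322, -0.0368, 0.1284]
tool_rot: [[0.92, -0.391, 0.004], [-0.391, -0.92, -0.001], [0.004, -0.0, -1.0]]
ft_force: [3.7, -3.9, -1.5]
grip_width: 0.0131
time_s: 17.85
position: [0.5007, -0.0564, 0.2776]
tool_rot: [[0.919, -0.394, 0.001], [-0.394, -0.919, 0.0], [0.001, -0.0, -1.0]]
ft_force: [-0.5, -1.1, -1.0]
grip_width: 0.0515
(597, 780, 3)
s0 212 233 258 271
s7 211 233 257 271
```

View pics/f.png

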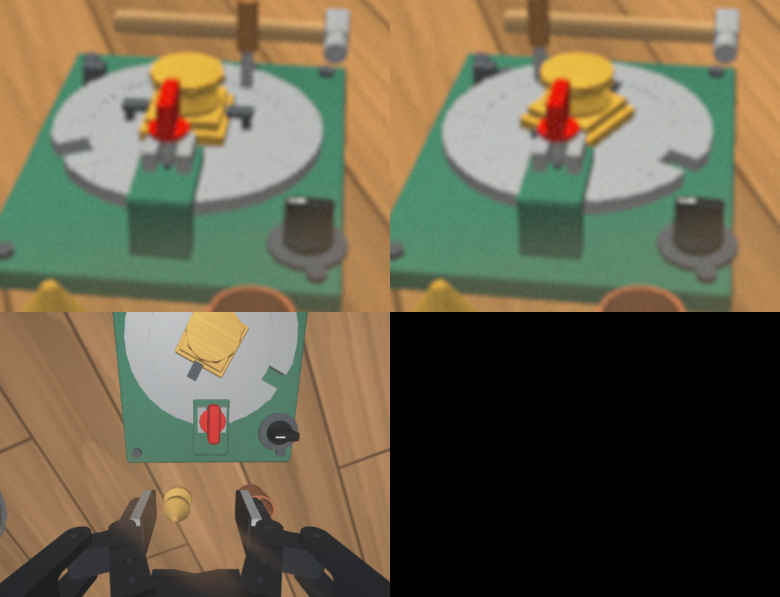

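The side view is nearly the same as at the start (bar top at row 211 versus 212). Check the knob height at sub-pixel level and in the wrist view.

```bash
python3 - <<'E'
from h import *
a=ld('s0')['frame'].astype(np.float32);b=ld('s7')['frame'].astype(np.float32)
def red(f): return np.clip(f[...,0]-1.3*np.maximum(f[...,1],f[...,2])-30,0,None)
for nm,F,(v0,v1,u0,u1) in(('knob',lambda f:f[...,0]-f[...,1],(205,242,250,278)),('bracket',lambda f:f.mean(2),(236,280,245,282)),('drag',lambda f:f.mean(2),(250,290,300,338))):
    A=F(a)[v0:v1,u0:u1].copy();B=F(b)[v0:v1,u0:u1].copy();print(nm,cv2.phaseCorrelate(A,B,cv2.createHanningWindow(A.shape[::-1],cv2.CV_32F)))
for f in(a,b):
    r=red(f)[205:240,250:280];r[:, :]*=r>20;y,x=np.mgrid[205:240,250:280];print((r*y).sum()/r.sum(),(r*x).sum()/r.sum(),r.sum())
s=ld('s0');print(np.array(proj(s,[.531,-.037,.141]))-proj(s,[.531,-.037,.138]))
w=ld('w7');f=w['frame'];m=((f[...,0].astype(int)-f[...,1]>90)&(f[...,1]<80)).astype(np.uint8);m[:80]=0;m[280:]=0
n,l,st,c=cv2.connectedComponentsWithStats(m);i=1+np.argmax(st[1:,4]);print(st[i])
E
```

```text
knob ((-0.137681471899878, -0.14696849871444329), 0.9985530183712641)
bracket ((-0.03616124186583036, 0.3650124396839267), 0.9384407340155707)
drag ((0.05542277264719786, -0.18313056016124918), 0.899234744310379)
222.5848989977044 264.5441968120712 23506.902
222.65126360619124 264.4526175382814 24086.5
[-0.02946119 -1.3284892 ]
[ 299  136   25   58 1054]
```

```bash
python3 -c "
from rig import *
print(observe()['ft_force']);print(close_job())"
```

```text
[-0.27029888  0.23289243 -0.27241018]
the job is handed in; nothing more can be done
None
```

The job is done and handed in at about 18 s of the 61 s allowed.

- **Knob up and parked:** I pulled the red knob up about 22 mm and twisted it 1.3 rad anticlockwise. It stayed up by itself when I let go.
- **Disc turned:** I moved the post anticlockwise inside loosely closed jaws until the tool stalled, with about 20 N showing. The wrist camera showed the disc's tab against the stop block.
- **Pin locked:** I twisted the knob back to 0, lowered it until the spring pull had nearly gone, and released it.

In the last side view the knob had shifted only 0.15 px from its starting image, about 0.3 mm and within noise. That points to the pin being fully home in the second notch, though I did not push on the disc to test the lock. A coarser check put the top of the bar one pixel (about 2 mm) higher; I trusted the sub-pixel comparison.

The drag knob measured unmoved (0.2 px or less). The hammer, finial and cup were never touched; I checked those by eye only. The tool was clear of everything at hand-in, with under 0.5 N on the wrist.

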